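# Close the ball tube and present the ball dish at the blue mark

### The arm

A 6-joint arm with a two-finger parallel gripper is mounted at the origin on a cart in front of the work surface, level with it; the furniture and walls round the work are solid. World frame = base frame: x ahead of the robot, y to its left, z up, the work surface at z = 0. Lengths are in m, angles in degrees, forces in N, time in s.
With the tool pointing down it reaches from about 0.3 to 0.85 m from the base axis. Payload 4.2 kg.
Tool frame: the origin (TCP) lies at the very end of the fingers, on their centre line; the grasp point (between the pads) lies 19 mm behind it; z points along the fingers, y is the line along which they close (so a half turn about z gives the same grasp; the last joint's range is limited). The gripper opens to 91 mm and grips with 3 to 60 N. Pads are 32 mm wide; open, the fingers measure 118 mm over their backs; the gripper's body (76 mm by 178 mm) begins 60 mm behind the grasp point.
Start: joints at [-74.485, 18.312, 89.639, -0, 72.044, -1.146], TCP at [0.165, -0.551, 0.179] pointing down, gripper open.
Joint ranges: [-177.97, 177.97], [-48.28, 115.42], [12.27, 149.76], [-77.06, 257.06], [2.81, 150.46], [-146.56, 146.56]. Speed limits (degrees/s): [147.25, 147.25, 180, 180, 180, 180].

### API

Orientations are given as [roll, pitch, yaw] about the fixed x, y, z axes, in that order (R = Rz(yaw) Ry(pitch) Rx(roll)).
In Python, from station import r gives the robot as it stands.
- The arm moves only by the tool carry_out, never from a script. Its argument "motion" is one flat list of numbers, 5 for each row, row after row: the shift along the world's x, y, z in cm, then the turn about the world's z in degrees, then the opening, from 0 (shut) to 1 (fully open). In form: [dx, dy, dz, spin, gripper, dx, dy, dz, spin, gripper, ...]. A call has 1 to 5 rows; each row shifts and turns the commanded pose from where the row before left it; what a row does not reach is not made up. A row lasts 1/12 s, in which the tool goes at most 41.7 mm and 7.16 degrees, less where a joint would pass 70% of its speed; a pose out of reach is approached as far as the arm can. A call with a gripper value outside its range is refused whole. The fingers move at their own pace and stop on an object; the grip force is fixed at half the most. Time passes only in rows, so rows that do not move let the fingers close. It gives the time, the measured TCP pose, the force, the opening and the grip force at its end, in the units of the state.
- r.state(): the state, without advancing time (a new reading comes with each control period).
- r.capture(name): name is "scene" or "top" or "wrist"; returns the picture (480x640x3 uint8, red, green, blue); there is no depth.
- r.camera_model(name): a dict with "fovy" (degrees; the focal length in pixels is half the picture's height over the tangent of half this angle, whatever the lens; pixels are square), "cx", "cy" (the principal point, pixels), "world_from_camera" (4x4, takes a point from camera to world coordinates). Camera axes: x right, y down, z forward; pixel columns grow to the right and rows downward; lengths in m; the calibration is good to about 2 mm. A picture is of the moment at which its call begins: read the wrist's pose just before it. camera_model takes no time and is no camera call; for the wrist camera it gives the pose at the moment of the call.
- r.hand_in(): hands the job in; it is judged then, once.
Trained networks look in the newest picture that a camera, given by its name, has taken for a name from the list of things; names that differ only in an ending like _2 or _b are one class to them, and where a whole thing is asked for, a point or a joint stands for the part that bears it (a point fixed in the world has none). Each returns a list of dicts, best first, with "confidence" (0 to 1); they miss things now and then, are a little off and sometimes report something else, mostly with a low value. They report only what shows in the picture. A call takes as long as a camera call. They do not tell look-alikes from the thing itself.
- r.look_for(camera, name): "location" ([x, y, z] in m, in world coordinates, good to about 4 mm: the middle of the surface that is visible of it).
- r.silhouettes(camera, name): "region" (480x640 bool, what is visible of it).
The state is a dict: "time": time; "joint_positions": joint angles; "dq": joint speeds; "joint_torque": joint torques, N m; "tool_pos": TCP position; "tool_rot": TCP orientation; "wrist_force": force on the tool from outside, world axes, zero at the start; "ft_torque": the same for the moment, N m; "gripper_width": finger opening in m; "finger_force": force on a finger pad.
Only numpy, scipy, OpenCV 4.12 (cv2) and the standard library are available. Lean on these libraries where they do the work, as an engineer would, in place of code of your own. Each camera call takes 0.05 s, during which the arm holds its last target. There are 200 camera calls.

### The job

Press the open orange flip cap of the ball tube shut. Then take the inspection dish by its black bridge handle, lift it straight up off its stand, and once it is up turn it a quarter turn in the air so that its red pointer stands over the blue mark; keep it level and the loose steel ball on the dark centre spot all the time, without touching the ball or disturbing the things around. Finish holding the dish level and still, gripped in the air centred about 8 cm above the stand; do not put it down or let go.

Things in the scene. Friction and masses are not known exactly. Their poses are not given: they have to be found in the camera images.
- orange_cap (a joint): orange flip cap of the ball tube, in a grey rack of three 70 mm tubes (26 mm thick, 50 mm apart). Hinge angle: 0 = shut, grows as it opens; starts at 1.3 to 1.75 rad (about upright). A disc 30 mm across, 5 mm thick, with a 6 mm tab at the far end from the hinge; it stays where it is left (hinge friction 0.02 N m, no spring or snap)
- white_cap (a joint): white flip cap of another tube in the rack, the same in shape; shut (0) at the start, stays shut
- black_cap (a joint): black flip cap of the third tube in the rack, the same in shape; shut (0) at the start, stays shut
- orange_hinge (a point): hinge line of the orange cap, 78 mm above the bench, fixed to the tube. Its y axis is the hinge line; the tube's axis and the shut cap's centre lie 16 mm along its -x, the tab's end 37 mm. The shut cap's top face is 5.5 mm above this point. The open cap stands up from the hinge (1.57 rad: upright), outer face toward +x: pushed from +x to -x and then down, it shuts
- rack: grey tube rack, 54 x 170 x 51 mm, screwed down; origin at the centre of its underside; tubes in a row along its y, cap hinges toward its +x; the tube tops and hinges stand 78 mm above the bench. Which tube stands in which place varies
- stand: round aluminium stand, 124 mm across, 12 mm high, screwed down; origin at the centre of its underside; the two marks lie 90 mm from its centre, on its +y and -y sides (which is where varies)
- blue_mark: blue disc, 36 mm across, 6 mm high, fixed on the bench beside the stand; origin at the centre of its underside. The red pointer shall stand over its centre
- yellow_mark: yellow disc, the same size, fixed on the other side of the stand; not the target
- dish: loose round aluminium dish, 140 mm across, rim 24 mm high, 0.35 kg (0.28 to 0.44), resting on the stand's flat top; origin at the centre of its underside, z up. Inside it slopes up 5 degrees from the centre, 14 beyond 34 mm radius; a dark spot of 25 mm radius marks the centre. Its -x points to the red pointer, which starts roughly along the stand's -x, midway between the marks
- dish_grip (a point): centre of the dish's black handle bar, 90 mm above the dish's underside, straight over the dish's centre. The bar is 144 mm long along the dish's y, 14 mm wide (x) and 14 mm high: grasp it from above across its width. Two posts at its ends, 138 mm apart, carry it
- dish_pointer (a point): tip of the dish's red pointer, 90 mm from the dish's centre along its -x, 16 mm above its underside
- ball_center (a point): centre of the loose steel ball, 24 mm in diameter, 56 g, lying in the middle of the dish; its centre is 18 mm and its top 30 mm above the dish's underside. It rolls off the centre when the dish is tilted by more than about 5 degrees or jerked by more than about 0.8 m/s2
- label_roll: bystander: white label roll, 72 mm across, 51 mm high; origin at the centre of its underside; leave alone
- canister: bystander: small ribbed metal canister, 45 mm across, 86 mm high; origin at the centre of its underside; leave alone
- parts_box: bystander: clear plastic parts box, 101 x 62 x 30 mm; origin at the centre of its underside; leave alone
There are look-alikes about, which are no part of the job. Of the things that look like the yellow_mark, the smaller one is meant.

How it is judged:
By the outcome, as a careful person would: the job done as asked, in the order asked, and still so for the second after the job is handed in, while the arm keeps its last pose, push and grip.
It also fails if it takes over 51 s, if anything falls off the work surface, if the arm or the gripper's body presses on something with over 40 N, if the wrist force passes 120 N, or if a joint passes its speed limit or range.

## Working session

There is one attempt and no reset: what is moved stays moved. The work goes in short steps, Python scripts to look and compute and a tool call to move; the robot and the scene stay as the last step left them, time stands still between calls to the robot, and variables do not carry over. Pictures are saved under pics/ and viewed, at most 10 in all, crops included, and the job is handed in when it is done.

Besides the shell and the picture viewer there is one more tool, called after "Call:" as a command line: name --argument value ..., lists and objects as JSON in quotes. carry_out: Moves the arm, as the interface text tells. Its arguments: {"type":"object","properties":{"motion":{"type":"array","items":{"type":"number"}}},"required":["motion"]}

```bash
mkdir -p pics; ls
cat > h.py <<'E'
import numpy as np, cv2
from station import r
def proj(cam,P):
    m=r.camera_model(cam);T=np.linalg.inv(np.array(m["world_from_camera"]));f=240/np.tan(np.radians(m["fovy"]/2))
    p=T[:3,:3]@np.array(P,float)+T[:3,3];return np.array([m["cx"]+f*p[0]/p[2],m["cy"]+f*p[1]/p[2]])
def ray(cam,uv,z):
    m=r.camera_model(cam);T=np.array(m["world_from_camera"]);f=240/np.tan(np.radians(m["fovy"]/2))
    d=T[:3,:3]@np.array([(uv[0]-m["cx"])/f,(uv[1]-m["cy"])/f,1]);o=T[:3,3];return o+d*(z-o[2])/d[2]
def save(n,im): cv2.imwrite("pics/"+n,cv2.cvtColor(im,cv2.COLOR_RGB2BGR))
E
python3 - <<'E'
from h import *
for c in("scene","top"):
    im=r.capture(c);save(c+"0.png",im)
    print(c,np.round(np.array(r.camera_model(c)["world_from_camera"])[:3,3],3))
    for n in("orange_cap","white_cap","black_cap","rack","stand","blue_mark","yellow_mark","dish","dish_grip","dish_pointer","ball_center","label_roll","canister","parts_box"):
        print(n,[(np.round(d["location"],3).tolist(),round(d["confidence"],2)) for d in r.look_for(c,n)][:4])
print(r.state()["time"])
E
```

```text
pics
scene [-0.057  0.611  0.763]
orange_cap []
white_cap []
black_cap []
rack [([0.509, -0.144, 0.031], 0.84)]
stand [([0.447, 0.188, 0.008], 0.95), ([0.463, 0.347, 0.067], 0.61)]
blue_mark [([0.493, 0.239, 0.006], 0.85)]
yellow_mark [([0.486, 0.052, 0.003], 0.71), ([0.414, 0.01, 0.006], 0.64)]
dish [([0.495, 0.142, 0.028], 0.56)]
dish_grip [([0.492, 0.146, 0.024], 0.7)]
dish_pointer [([0.492, 0.148, 0.027], 0.68)]
ball_center [([0.493, 0.142, 0.024], 0.36)]
label_roll [([0.362, -0.097, 0.039], 0.67)]
canister [([0.464, 0.348, 0.068], 0.56), ([0.491, 0.24, 0.007], 0.47)]
parts_box [([0.701, -0.161, 0.028], 0.72)]
top [0.331 0.015 1.401]
orange_cap [([0.532, -0.226, 0.08], 0.56), ([0.538, -0.224, 0.1], 0.55)]
white_cap [([0.533, -0.224, 0.078], 0.75), ([0.525, -0.123, 0.08], 0.52)]
black_cap []
rack [([0.513, -0.165, 0.048], 0.59)]
stand []
blue_mark [([0.495, 0.234, 0.006], 0.49), ([0.533, -0.225, 0.078], 0.18)]
yellow_mark [([0.709, -0.175, 0.029], 0.75), ([0.412, 0.004, 0.004], 0.62), ([0.488, 0.053, 0.01], 0.57)]
dish [([0.489, 0.145, 0.023], 0.84), ([0.54, -0.226, 0.102], 0.51)]
dish_grip [([0.495, 0.147, 0.028], 0.91)]
dish_pointer [([0.494, 0.149, 0.026], 0.91)]
ball_center [([0.487, 0.146, 0.032], 0.59)]
label_roll [([0.366, -0.117, 0.049], 0.67), ([0.523, -0.122, 0.08], 0.65)]
canister [([0.472, 0.334, 0.085], 0.89), ([0.486, 0.056, 0.007], 0.31)]
parts_box [([0.708, -0.172, 0.03], 0.84)]
1.5
```

View pics/scene0.png

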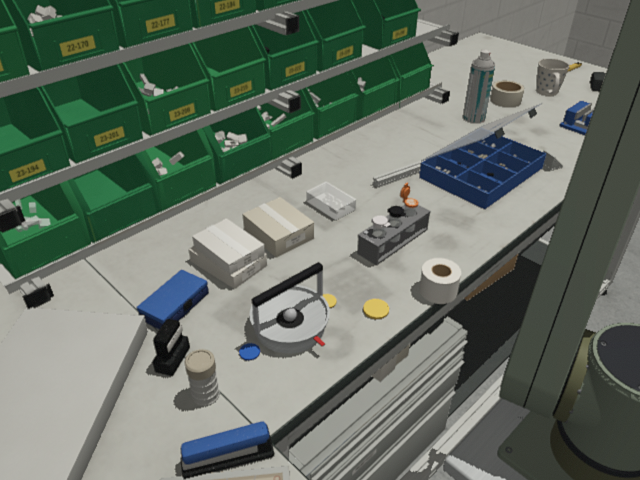

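View pics/top0.png

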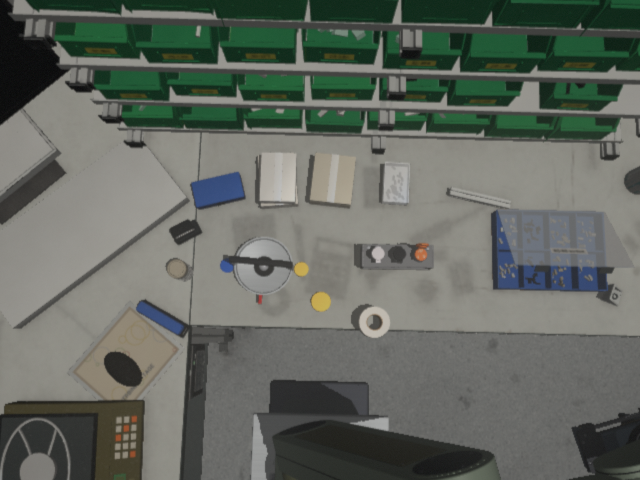

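Scene picture: orange cap open at (405,193), on the far (−y) tube of the rack. Dish at (290,315), with its pointer at (318,341) toward −x. Blue mark is at (249,352). Top picture: dish at (263,265), blue at (227,265).

Yellow candidates are (301,269) beside the stand, which is smaller, and (320,301), which is larger and off the stand's axis. The smaller one is meant, so the target is the blue disc on the +y side. I'll confirm this in an enlarged crop.

Run:
```python
from h import *
t=cv2.imread("pics/top0.png");a=t[225:315,200:350]
b=t[225:285,345:445]; s=cv2.imread("pics/scene0.png")[170:270,345:445]
big=np.zeros((600,800,3),np.uint8);big[:360,:600]=cv2.resize(a,(600,360),interpolation=2)
big[360:600,:400]=cv2.resize(b,(400,240),interpolation=2);big[360:600,400:640]=cv2.resize(s,(240,240),interpolation=2)
cv2.imwrite("pics/crop1.png",big)
hsv=cv2.cvtColor(t,cv2.COLOR_BGR2HSV)
def blobs(cam,img,name,lo,hi,box,z):
    h=cv2.cvtColor(img,cv2.COLOR_BGR2HSV);m=cv2.inRange(h,lo,hi);k=np.zeros_like(m);x0,y0,x1,y1=box;k[y0:y1,x0:x1]=m[y0:y1,x0:x1]
    n,_,st,c=cv2.connectedComponentsWithStats(k)
    for i in range(1,n):
        if st[i,4]>8: print(cam,name,st[i].tolist(),np.round(c[i],1),np.round(ray(cam,c[i],z),4))
S=cv2.imread("pics/scene0.png")
for cam,img,bx,bo in(("top",t,(200,225,350,315),(345,225,445,285)),("scene",S,(220,270,400,380),(345,170,445,260))):
    blobs(cam,img,"blue",(100,120,60),(125,255,255),bx,.006)
    blobs(cam,img,"yel",(18,120,90),(32,255,255),bx,.006)
    blobs(cam,img,"red",(170,150,60),(180,255,255),bx,.028)
    blobs(cam,img,"org",(4,140,60),(16,255,255),bo,.09)
print(r.state())
print(proj("top",[.491,.145,.09]),proj("scene",[.491,.145,.09]))
```

```text
top blue [221, 261, 12, 11, 103] [226.1 266.2] [0.493  0.2375 0.006 ]
top yel [294, 262, 14, 14, 153] [300.7 268.7] [0.4914 0.0565 0.006 ]
top yel [311, 292, 20, 19, 292] [320.4 301.1] [0.4141 0.0067 0.006 ]
top org [415, 244, 13, 17, 98] [421.1 252.3] [ 0.5266 -0.2214  0.09  ]
scene blue [239, 343, 21, 17, 265] [249.2 351.3] [0.4956 0.2381 0.006 ]
scene yel [323, 294, 13, 14, 101] [330.2 299.8] [0.4883 0.052  0.006 ]
scene yel [363, 299, 26, 20, 402] [375.7 308.5] [0.4143 0.0085 0.006 ]
scene org [401, 183, 17, 24, 138] [406.8 194.9] [ 0.5371 -0.2197  0.09  ]
{'time': 1.5, 'joint_positions': array([-7.44840302e+01,  1.83131770e+01,  8.96393475e+01,  1.65848744e-03,
        7.20431726e+01, -1.14630538e+00]), 'dq': array([ 0.08409782,  0.05203129,  0.004622  , -0.0436025 ,  0.04221306,
        0.00681368]), 'joint_torque': array([ 1.64206667e-03, -4.12346292e+01, -2.32228661e+01,  7.28517375e-02,
        3.78267467e-02, -1.40780921e-05]), 'tool_pos': array([ 0.16488249, -0.55087656,  0.17946075]), 'tool_rot': array([ 1.79995666e+02, -1.49134221e-03,  1.66617639e+01]), 'wrist_force': array([-0.00245717,  0.04424772,  0.47776414]), 'ft_torque': array([0.01010294, 0.06142544, 0.02630208]), 'finger_force': 0.0, 'gripper_width': 0.09119875625374714}
[260.92633682 263.67829306] [290.6187738  289.82414202]
```

View pics/crop1.png

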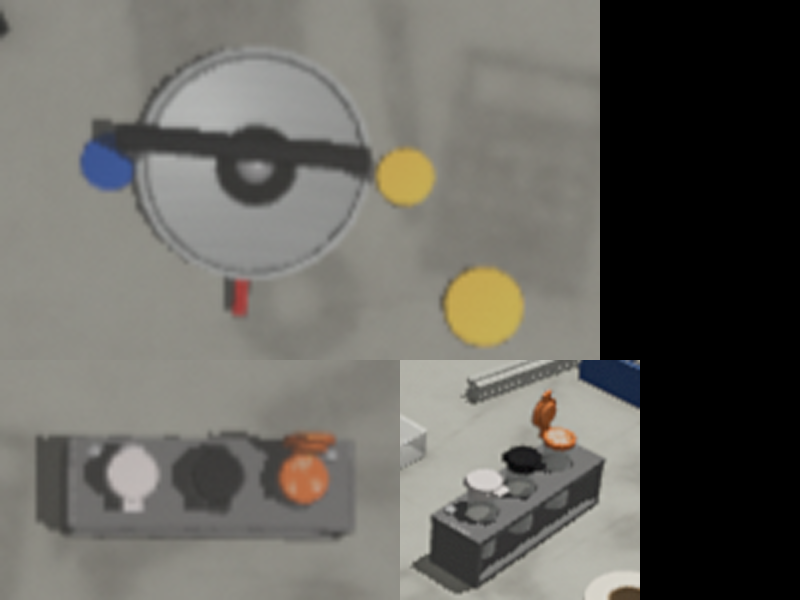

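The crop confirms it: the orange cap is open on the −y tube, and the small blue disc is on the stand's +y side. The small yellow disc is on the −y side and the larger one is a decoy. Moving to view the rack with the fingers shut.

Call:
carry_out --motion '[1.6, 2.2, 0.3, 4.9, 0, 1.6, 2.2, 0.3, 4.9, 0, 1.6, 2.2, 0.3, 4.9, 0, 1.6, 2.2, 0.3, 4.9, 0, 1.6, 2.2, 0.3, 4.9, 0]'

```text
time: 1.92
tool_pos: [0.2454, -0.4398, 0.1946]
tool_rot: [180.0, -0.0, 41.4]
wrist_force: [-0.0, -0.4, -0.9]
gripper_width: 0.0606
finger_force: 0.0
```

Call:
carry_out --motion '[1.6, 2.2, 0.3, 4.9, 0, 1.6, 2.2, 0.3, 4.9, 0, 1.6, 2.2, 0.3, 4.9, 0, 1.6, 2.2, 0.3, 4.9, 0, 1.6, 2.2, 0.3, 4.9, 0]'

```text
time: 2.33
tool_pos: [0.3254, -0.3297, 0.2098]
tool_rot: [180.0, 0.0, 65.9]
wrist_force: [0.5, -0.6, 0.3]
gripper_width: 0.0273
finger_force: 0.0
```

Call:
carry_out --motion '[1.6, 2.2, 0.3, 4.9, 0, 1.6, 2.2, 0.3, 4.9, 0, 1.6, 2.2, 0.3, 4.9, 0, 1.6, 2.2, 0.3, 4.9, 0, 1.6, 2.2, 0.3, 4.9, 0]'

```text
time: 2.75
tool_pos: [0.4055, -0.2197, 0.2248]
tool_rot: [180.0, 0.0, 90.4]
wrist_force: [1.8, 0.4, -0.2]
gripper_width: 0.0005
finger_force: 0.0
```

Run:
```python
from h import *
M=r.camera_model("wrist");print(np.round(M["world_from_camera"],3),M["fovy"])
save("w1.png",r.capture("wrist"))
for n in("orange_cap","white_cap","rack"):
    print(n,[(np.round(d["location"],3).tolist(),round(d["confidence"],2)) for d in r.look_for("wrist",n)][:4])
```

```text
[[ 1.     0.006  0.002  0.405]
 [ 0.006 -0.962 -0.274 -0.142]
 [ 0.     0.274 -0.962  0.431]
 [ 0.     0.     0.     1.   ]] 59.087149778469154
orange_cap [([0.543, -0.221, 0.102], 0.62)]
white_cap [([0.524, -0.119, 0.087], 0.87)]
rack [([0.508, -0.158, 0.05], 0.64)]
```

View pics/w1.png

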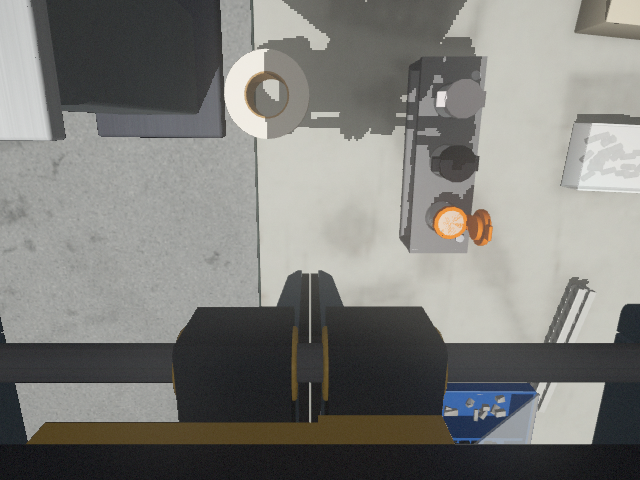

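Wrist picture: the orange tube mouth is at (450,223), the open cap at (482,228), and the white cap's centre near (463,98). Now working these out in world coordinates.

Run:
```python
from h import *
for n,uv,z in(("tube",(450,223),.076),("cap",(482,228),.1),("white",(463,98),.083),("captip right",(493,229),.1),("rackNR",(487,56),.051),("rackFR",(466,252),.051)): print(n,np.round(ray("wrist",uv,z),4))
print("top tube",ray("top",(421,254.5),.076), "white",ray("top",(378,253.5),.083))
```

```text
tube [ 0.5258 -0.2242  0.076 ]
cap [ 0.5438 -0.2227  0.1   ]
white [ 0.5242 -0.123   0.083 ]
captip right [ 0.5527 -0.2235  0.1   ]
rackNR [ 0.5517 -0.0882  0.051 ]
rackFR [ 0.552  -0.2578  0.051 ]
top tube [ 0.52341457 -0.2237372   0.076     ] white [ 0.52223214 -0.1231436   0.083     ]
```

Call:
carry_out --motion '[3.7, -0.1, -0.5, 0, 0, 3.7, -0.1, -0.5, 0, 0, 3.7, -0.1, -0.5, 0, 0, 3.7, -0.1, -0.5, 0, 0, 3.7, 0, -0.5, 0, 0]'

```text
time: 3.37
tool_pos: [0.5906, -0.2266, 0.1989]
tool_rot: [-180.0, 0.0, 90.0]
wrist_force: [0.4, -0.0, 0.7]
gripper_width: 0.0006
finger_force: 0.0
```

Call:
carry_out --motion '[0, 0, -2.5, 0, 0, 0, 0, -2.5, 0, 0, 0, 0, -2.5, 0, 0, 0, 0, -1.5, 0, 0, 0, 0, -1.2, 0, 0]'

```text
time: 3.78
tool_pos: [0.588, -0.2261, 0.0949]
tool_rot: [-179.8, -0.1, 90.0]
wrist_force: [0.7, -0.5, 0.3]
gripper_width: 0.0004
finger_force: 0.0
```

Call:
carry_out --motion '[-0.8, 0, 0, 0, 0, -0.8, 0, 0, 0, 0, -0.8, 0, 0, 0, 0, -0.8, 0, 0, 0, 0, -0.8, 0, 0, 0, 0]'

```text
time: 4.2
tool_pos: [0.5492, -0.2254, 0.0987]
tool_rot: [179.9, 0.1, 90.1]
wrist_force: [-0.6, -0.3, -0.3]
gripper_width: 0.0006
finger_force: 0.0
```

Call:
carry_out --motion '[-0.7, 0, 0, 0, 0, -0.7, 0, 0, 0, 0, -0.7, 0, 0, 0, 0, -0.7, 0, 0, 0, 0, 0, 0, 0, 0, 0]'

```text
time: 4.62
tool_pos: [0.5203, -0.2247, 0.0975]
tool_rot: [-179.9, -0.0, 90.1]
wrist_force: [0.8, 0.4, 1.7]
gripper_width: 0.0005
finger_force: 0.0
```

Call:
carry_out --motion '[0, 0, -0.4, 0, 0, 0, 0, -0.4, 0, 0, 0, 0, -0.3, 0, 0, 0, 0, 0, 0, 0, 0, 0, 0, 0, 0]'

```text
time: 5.03
tool_pos: [0.5219, -0.2248, 0.0859]
tool_rot: [-180.0, -0.0, 90.2]
wrist_force: [-0.1, -0.1, 0.8]
gripper_width: 0.0005
finger_force: 0.0
```

Call:
carry_out --motion '[0, 0, -0.1, 0, 0, 0, 0, -0.1, 0, 0, 0, 0, -0.1, 0, 0, 0, 0, 0, 0, 0, 0, 0, 0, 0, 0]'

```text
time: 5.45
tool_pos: [0.5219, -0.2249, 0.0835]
tool_rot: [180.0, -0.0, 90.2]
wrist_force: [0.5, 1.6, -0.2]
gripper_width: 0.0004
finger_force: 0.0
```

Call:
carry_out --motion '[0, 0, -0.1, 0, 0, 0, 0, 0, 0, 0, 0, 0, -0.1, 0, 0, 0, 0, 0, 0, 0, 0, 0, 0, 0, 0]'

```text
time: 5.87
tool_pos: [0.5218, -0.2249, 0.0814]
tool_rot: [-180.0, -0.0, 90.2]
wrist_force: [0.3, -0.8, 0.4]
gripper_width: 0.0007
finger_force: 0.0
```

Call:
carry_out --motion '[0, 0, -0.1, 0, 0, 0, 0, 0, 0, 0, 0, 0, 0, 0, 0]'

```text
time: 6.12
tool_pos: [0.5218, -0.2248, 0.0804]
tool_rot: [-180.0, -0.0, 90.2]
wrist_force: [0.1, 0.9, -0.2]
gripper_width: 0.0004
finger_force: 0.0
```

Run:
```python
from h import *
a=r.capture("scene")[150:270,325:485];b=r.capture("top")[215:305,340:460]
big=np.zeros((600,800,3),np.uint8);big[:,:]=cv2.resize(a,(800,600),interpolation=2);big[330:600,:360]=cv2.resize(b,(360,270),interpolation=2)
save("c2.png",big)
```

```text
(no output)
```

View pics/c2.png

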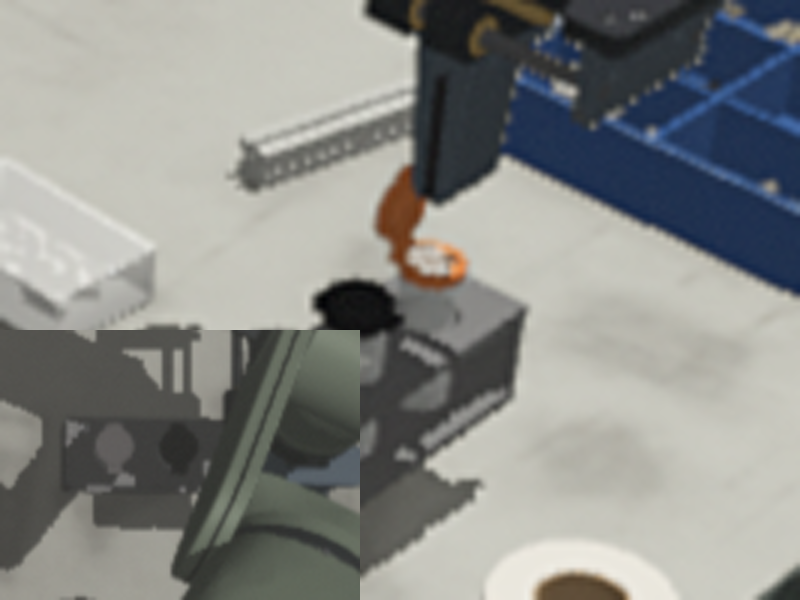

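The cap is still upright at crop (400,200), with the fingertips at crop (440,195) → scene (413,189), so they aren't where I expected. Checking the projections.

Run:
```python
from h import *
s=r.state();p=s["tool_pos"];print(p,s["joint_positions"])
print("tcp in scene",proj("scene",p),"tcp in wrist",proj("wrist",p), "hinge in scene",proj("scene",[.541,-.224,.078]),"tube",proj("scene",[.525,-.224,.078]))
print(np.round(ray("scene",(412,201),.076),4),"tip ray",np.round(ray("scene",(412,190),.08),4),np.round(ray("scene",(412,190),.12),4))
# check scene cam vs known marks
w=r.capture("wrist");save("w2.png",w)
```

```text
[ 0.52187351 -0.22488289  0.08048127] [-2.44728242e+01  2.22723641e+01  9.88829049e+01  2.39233306e-03
  5.88398390e+01 -2.46363108e+01]
tcp in scene [413.64983852 200.69676445] tcp in wrist [308.95992771 280.34261175] hinge in scene [406.07569546 198.12673179] tube [412.0786668  201.23867592]
[ 0.5274 -0.227   0.076 ] tip ray [ 0.5501 -0.2547  0.08  ] [ 0.5145 -0.204   0.12  ]
```

View pics/w2.png

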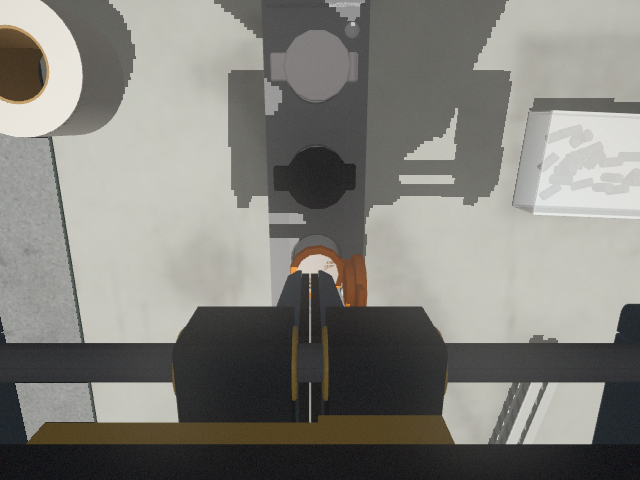

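Run:
```python
from h import *
for z in(.08,.09,.1,.11,.12):
    print(z,[np.round(proj("scene",[.5219+a,-.2249+b,z]),1).tolist() for a,b in((-.0135,.016),(.0135,.016),(-.0135,-.016))],[np.round(proj("wrist",[.5219+a,-.2249+b,z]),1).tolist() for a,b in((-.0135,.016),(.0135,.016))])
im=r.capture("scene");w=r.capture("wrist")
a=cv2.resize(im[155:215,380:450],(420,360),interpolation=0);b=cv2.resize(w[230:320,250:380],(380,263),interpolation=0)
big=np.zeros((360,800,3),np.uint8);big[:,:420]=a;big[:263,420:]=b;save("c3.png",big)
```

```text
0.08 [[413.9, 206.6], [403.6, 201.3], [423.6, 200.5]] [[282.6, 250.5], [335.5, 250.6]]
0.09 [[414.4, 202.6], [404.1, 197.3], [424.1, 196.5]] [[281.3, 256.4], [336.7, 256.5]]
0.1 [[414.9, 198.5], [404.5, 193.2], [424.7, 192.5]] [[279.9, 262.9], [338.0, 263.0]]
0.11 [[415.4, 194.4], [405.0, 189.1], [425.2, 188.4]] [[278.4, 270.1], [339.5, 270.2]]
0.12 [[415.9, 190.3], [405.4, 185.0], [425.8, 184.2]] [[276.7, 278.0], [341.1, 278.1]]
```

View pics/c3.png

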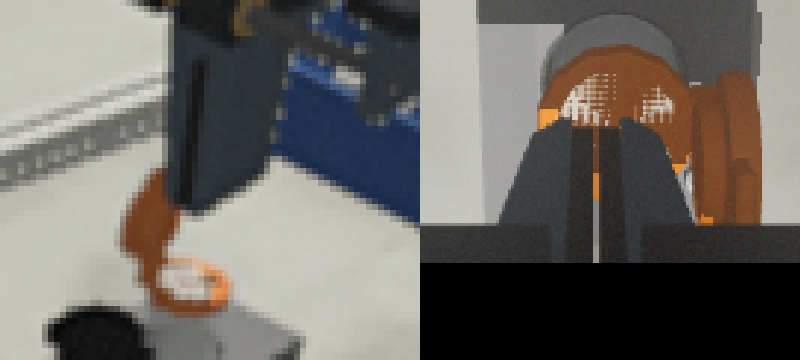

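The crop puts the fingertips at about z≈0.115 when the TCP reads 0.080. So the shut fingers end about 3.3 cm above the stated TCP, and they passed over the cap without touching it. I'll go back and push about 3.5 cm lower.

Call:
carry_out --motion '[0, 0, 1.5, 0, 0, 0, 0, 2.0, 0, 0, 2, 0, 1, 0, 0, 2.5, 0, 0, 0, 0, 2.3, 0, 0, 0, 0]'

```text
time: 6.78
tool_pos: [0.5913, -0.2252, 0.127]
tool_rot: [179.8, 0.1, 90.1]
wrist_force: [0.3, -0.4, 0.1]
gripper_width: 0.0005
finger_force: 0.0
```

Call:
carry_out --motion '[0, 0, -1.5, 0, 0, 0, 0, -2, 0, 0, 0, 0, -2, 0, 0, 0, 0, -1.2, 0, 0, 0, 0, 0, 0, 0]'

```text
time: 7.2
tool_pos: [0.5877, -0.224, 0.0553]
tool_rot: [-179.7, -0.1, 90.2]
wrist_force: [-0.3, 0.7, -0.1]
gripper_width: 0.0002
finger_force: 0.0
```

Run:
```python
from h import *
print(r.state()["tool_pos"])
im=r.capture("scene");w=r.capture("wrist")
a=cv2.resize(im[155:215,380:450],(420,360),interpolation=0);b=cv2.resize(w[220:320,250:380],(380,292),interpolation=0)
big=np.zeros((360,800,3),np.uint8);big[:,:420]=a;big[:292,420:]=b;save("c4.png",big)
```

```text
[ 0.5877202  -0.22398062  0.05528174]
```

View pics/c4.png

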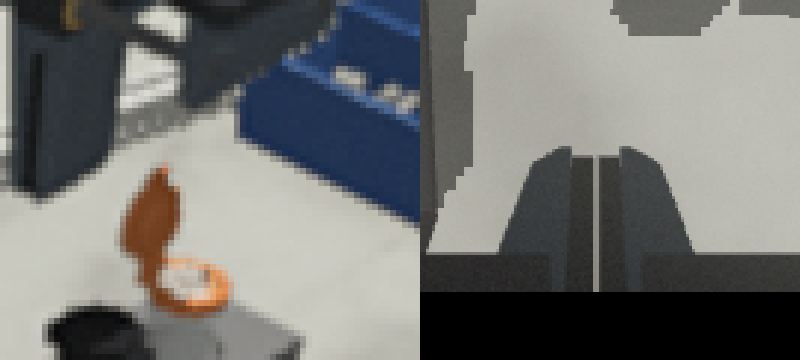

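The fingertips are now on the +x side of the cap, level with its middle. Pushing −x.

Call:
carry_out --motion '[-0.8, 0, 0, 0, 0, -0.8, 0, 0, 0, 0, -0.8, 0, 0, 0, 0, -0.8, 0, 0, 0, 0, -0.8, 0, 0, 0, 0]'

```text
time: 7.72
tool_pos: [0.5496, -0.2251, 0.0594]
tool_rot: [179.9, 0.0, 90.1]
wrist_force: [2.3, 0.0, 0.3]
gripper_width: 0.0002
finger_force: 0.7
```

Call:
carry_out --motion '[-0.8, 0, 0, 0, 0, -0.8, 0, 0, 0, 0, -0.8, 0, 0, 0, 0, -0.4, 0, 0, 0, 0, 0, 0, 0, 0, 0]'

```text
time: 8.13
tool_pos: [0.5203, -0.2247, 0.0584]
tool_rot: [-179.9, -0.0, 90.1]
wrist_force: [-0.6, 1.0, 0.5]
gripper_width: 0.0004
finger_force: 0.3
```

Call:
carry_out --motion '[0, 0, -0.3, 0, 0, 0, 0, -0.2, 0, 0, 0, 0, -0.1, 0, 0, 0, 0, 0, 0, 0]'

```text
time: 8.47
tool_pos: [0.5218, -0.2248, 0.0519]
tool_rot: [-180.0, -0.0, 90.2]
wrist_force: [0.1, -0.5, 0.1]
gripper_width: 0.0004
finger_force: 0.0
```

Call:
carry_out --motion '[0, 0, -0.1, 0, 0, 0, 0, -0.1, 0, 0, 0, 0, 0, 0, 0]'

```text
time: 8.72
tool_pos: [0.5219, -0.2248, 0.0502]
tool_rot: [-180.0, -0.0, 90.2]
wrist_force: [1.1, -0.0, -0.6]
gripper_width: 0.0006
finger_force: 0.0
```

Call:
carry_out --motion '[0, 0, -0.1, 0, 0, 0, 0, 0, 0, 0]'

```text
time: 8.88
tool_pos: [0.5219, -0.2248, 0.0493]
tool_rot: [180.0, -0.0, 90.2]
wrist_force: [0.5, -0.4, 1.0]
gripper_width: 0.0005
finger_force: 0.0
```

Call:
carry_out --motion '[0, 0, -0.1, 0, 0, 0, 0, 0, 0, 0]'

```text
time: 9.05
tool_pos: [0.522, -0.2249, 0.0492]
tool_rot: [180.0, 0.0, 90.2]
wrist_force: [-1.7, 0.3, 5.4]
gripper_width: 0.0007
finger_force: 2.6
```

Firm contact: the shut cap's top at 83.5 mm against a TCP reading of 49.2 mm gives a 34 mm fingertip offset. One firmer press, then check using the orange blob rather than a viewed picture.

Call:
carry_out --motion '[0, 0, -0.1, 0, 0, 0, 0, 0, 0, 0]'

```text
time: 9.22
tool_pos: [0.522, -0.2249, 0.0491]
tool_rot: [179.9, 0.0, 90.2]
wrist_force: [-3.7, 1.3, 10.8]
gripper_width: 0.0006
finger_force: 5.2
```

Call:
carry_out --motion '[0, 0, 1, 0, 0, 0, 0, 2.5, 0, 0, 0, 0, 3, 0, 0, -2, 3.2, 1.5, 0, 0, -2, 3.2, 1, 0, 0.5]'

```text
time: 9.63
tool_pos: [0.4836, -0.1616, 0.1398]
tool_rot: [179.7, 0.1, 90.0]
wrist_force: [0.6, 0.7, 0.3]
gripper_width: 0.0046
finger_force: 0.0
```

Call:
carry_out --motion '[-1, 3.5, 1, 0, 1, -1, 3.5, 1, 0, 1, 0, 3.5, 1, 0, 1, 0, 3.5, 1, 0, 1, 0, 3, 1, 0, 1]'

```text
time: 10.05
tool_pos: [0.4614, 0.0111, 0.1886]
tool_rot: [179.9, -0.0, 90.2]
wrist_force: [1.3, -0.0, -0.3]
gripper_width: 0.0377
finger_force: 0.0
```

Run:
```python
from h import *
print(r.state()["tool_pos"],r.state()["gripper_width"])
S=r.capture("scene");T=r.capture("top");w=r.capture("wrist");save("s5.png",S);save("t5.png",T);save("w5.png",w)
def blobs(cam,img,name,lo,hi,box,z):
    h=cv2.cvtColor(img,cv2.COLOR_RGB2HSV);m=cv2.inRange(h,lo,hi);k=np.zeros_like(m);x0,y0,x1,y1=box;k[y0:y1,x0:x1]=m[y0:y1,x0:x1]
    n,_,st,c=cv2.connectedComponentsWithStats(k)
    for i in range(1,n):
        if st[i,4]>8: print(cam,name,st[i].tolist(),np.round(c[i],1),np.round(ray(cam,c[i],z),4))
blobs("scene",S,"org",(4,140,60),(16,255,255),(345,170,445,260),.083)
blobs("top",T,"org",(4,140,60),(16,255,255),(345,225,445,285),.083)
blobs("wrist",w,"org",(4,140,60),(16,255,255),(0,0,640,300),.083)
```

```text
[0.46144036 0.01110927 0.18857471] 0.037669178210066045
scene org [404, 197, 16, 10, 125] [411.3 201.5] [ 0.5212 -0.2159  0.083 ]
top org [415, 247, 12, 16, 133] [420.7 254.1] [ 0.5234 -0.2217  0.083 ]
```

The orange blob shrank from 24 px tall to 10 px and now sits over the tube mouth, so the cap is shut. On to the dish.

Call:
carry_out --motion '[1, 2, 0.5, 0, 1, 1, 2.5, 0.5, 0, 1, 0.8, 2, 0, 0, 1, 0, 1.5, 0, 0, 1, 0, 0, 0, 0, 1]'

```text
time: 10.62
tool_pos: [0.4903, 0.09, 0.1968]
tool_rot: [-180.0, -0.0, 90.2]
wrist_force: [0.1, 0.4, 0.3]
gripper_width: 0.0827
finger_force: 0.0
```

Run:
```python
from h import *
print(r.state()["tool_pos"],r.state()["gripper_width"])
w=r.capture("wrist");save("w6.png",w)
for n in("dish","dish_grip","dish_pointer","ball_center","blue_mark"):
    print(n,[(np.round(d["location"],3).tolist(),round(d["confidence"],2)) for d in r.look_for("wrist",n)][:3])
print([np.round(proj("wrist",p)).tolist() for p in([.492,.146,.109],[.492,.216,.109],[.492,.076,.109],[.402,.146,.028])])
```

```text
[0.49025119 0.08995882 0.19683263] 0.08266471882710406
dish [([0.494, 0.147, 0.027], 0.94)]
dish_grip [([0.493, 0.151, 0.028], 0.8)]
dish_pointer [([0.496, 0.149, 0.028], 0.76)]
ball_center [([0.486, 0.145, 0.037], 0.4), ([0.498, 0.054, 0.006], 0.24)]
blue_mark [([0.489, 0.24, 0.007], 0.66)]
[[313.0, 154.0], [313.0, 42.0], [312.0, 252.0], [208.0, 148.0]]
```

View pics/w6.png

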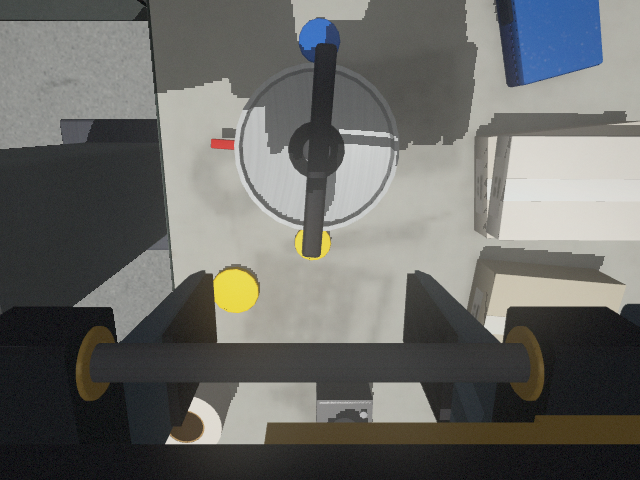

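Wrist picture: the handle runs from (326,45) to (312,256), with the pointer tip at (211,143). Blue is at (320,38), small yellow at (313,243) and the dish rim centre near (316,147). Both fingertips show near row 272.

Run:
```python
from h import *
w=cv2.imread("pics/w6.png");h=cv2.cvtColor(w,cv2.COLOR_BGR2HSV)
A=ray("wrist",(326,45),.109);B=ray("wrist",(312,256),.109)
print("ends",A,B,"len",np.linalg.norm(A-B),"mid",(A+B)/2,"yaw",np.degrees(np.arctan2(-(A-B)[0],(A-B)[1])))
# handle centreline per row
rows=[];
for v in list(range(70,100,3))+list(range(195,225,3)):
    d=np.where(w[v,290:350].max(1)<75)[0]
    if len(d): print(v,d.min()+290,d.max()+290,end="; ")
print()
def blob(name,lo,hi,z):
    m=cv2.inRange(h,lo,hi);m[265:]=0
    n,_,st,c=cv2.connectedComponentsWithStats(m)
    for i in range(1,n):
        if st[i,4]>60: print(name,st[i].tolist(),np.round(ray("wrist",c[i],z),4))
blob("blue",(100,120,60),(125,255,255),.006);blob("yel",(18,120,90),(32,255,255),.006);blob("red",(172,150,60),(180,255,255),.028);blob("red2",(0,150,60),(4,255,255),.028)
print("tip",ray("wrist",(211,143),.028))
# rim circle: bright->fit
m=r.camera_model("wrist")
print("rim",ray("wrist",(316.5,147),.036), "L/R",ray("wrist",(235,147),.036),ray("wrist",(398,147),.036),"T/B",ray("wrist",(316,66),.036)[1],ray("wrist",(316,230),.036)[1])
s=r.state()["tool_pos"]
for z in(.19,.2,.21,.22,.23,.24): print(z,[np.round(proj("wrist",[s[0]+a,s[1]+b,z])).tolist() for a in(-.0413,.0413) for b in (0.016,)])
```

```text
ends [0.50044489 0.21439339 0.109     ] [0.49177907 0.07331688 0.109     ] len 0.1413424101615431 mid [0.49611198 0.14385513 0.109     ] yaw -3.5150563555900414
70 300 335; 73 314 335; 76 313 334; 79 313 334; 82 313 334; 85 313 333; 88 313 333; 91 312 333; 94 312 333; 97 312 332; 195 323 324; 198 306 324; 201 306 324; 204 306 323; 207 323 323; 210 322 323; 213 322 323; 216 322 322; 219 305 322; 222 304 304; 
blue [510, 0, 93, 85, 6478] [0.7002 0.2377 0.006 ]
blue [299, 18, 41, 44, 1064] [0.4962 0.2381 0.006 ]
yel [295, 230, 36, 30, 393] [0.4935 0.0527 0.006 ]
red2 [211, 139, 23, 10, 201] [0.4142 0.1495 0.028 ]
tip [0.40482844 0.15005628 0.028     ]
rim [0.49583379 0.14712701 0.036     ] L/R [0.4267725  0.14710521 0.036     ] [0.5648863  0.14714882 0.036     ] T/B 0.21083607734092125 0.07470081794949475
0.19 [[230.0, 247.0], [388.0, 247.0]]
0.2 [[227.0, 252.0], [391.0, 252.0]]
0.21 [[223.0, 258.0], [395.0, 259.0]]
0.22 [[219.0, 265.0], [399.0, 265.0]]
0.23 [[214.0, 273.0], [404.0, 273.0]]
0.24 [[209.0, 281.0], [409.0, 281.0]]
```

Measured: bar centre about (0.496, 0.145), yaw −3.5°. The pointer direction agrees with that yaw. Fingertips are again about 33 mm above the TCP, so the grasp height is TCP z≈0.050.

Call:
carry_out --motion '[0.2, 1.5, 0, -1, 1, 0.2, 1.5, -0.5, -1, 1, 0.2, 1.5, -1, -1, 1, 0, 1, -1.5, -0.7, 1, 0, 0, -2, 0, 1]'

```text
time: 11.33
tool_pos: [0.4972, 0.1452, 0.1481]
tool_rot: [179.8, -0.1, 86.5]
wrist_force: [-0.6, -0.1, 0.4]
gripper_width: 0.0913
finger_force: 0.0
```

Call:
carry_out --motion '[0, 0, -2.5, 0, 0.8, 0, 0, -2.5, 0, 0.6, 0, 0, -2, 0, 0.5, 0, 0, -1.2, 0, 0.4, 0, 0, 0, 0, 0.35]'

```text
time: 11.75
tool_pos: [0.4937, 0.1427, 0.0629]
tool_rot: [-179.7, 0.1, 86.4]
wrist_force: [-0.6, -1.1, -0.5]
gripper_width: 0.0606
finger_force: 0.0
```

Stepping down the last 1 cm, then checking how well the open fingers are centred on the bar with the wrist camera.

Call:
carry_out --motion '[0, 0, -0.8, 0, 0.35, 0, 0, -0.5, 0, 0.35, 0, 0, 0, 0, 0.35, 0, 0, 0, 0, 0.35, 0, 0, 0, 0, 0.35]'

```text
time: 12.17
tool_pos: [0.4964, 0.1442, 0.0531]
tool_rot: [179.9, -0.0, 86.5]
wrist_force: [0.1, 0.1, 0.3]
gripper_width: 0.0321
finger_force: 0.0
```

Run:
```python
from h import *
s=r.state();print(s["tool_pos"],s["tool_rot"],s["gripper_width"])
w=r.capture("wrist");save("w7.png",w)
for v in (150,200,220,240,250,258,266): print(v,"".join("%d "%x for x in w[v,270:350:2].max(1)))
T=r.camera_model("wrist")
for v in (200,240,260): print(v,ray("wrist",(310,v),.109))
```

```text
[0.49639678 0.14420379 0.05311721] [ 1.79919773e+02 -2.27376778e-02  8.64611004e+01] 0.032122546721363686
150 122 120 111 93 91 93 95 93 100 86 46 48 46 45 44 46 44 46 45 45 46 41 45 44 46 45 44 42 43 65 91 93 91 96 94 94 99 121 121 122 
200 122 121 118 121 119 117 120 118 115 118 53 49 51 52 53 49 51 54 47 53 55 50 50 49 54 48 52 48 43 120 122 123 123 120 120 121 121 119 121 123 
220 123 124 124 122 124 122 122 121 122 122 63 54 56 54 57 57 55 51 55 54 52 57 56 57 54 53 57 56 56 124 124 122 127 125 124 233 131 131 130 129 
240 201 81 80 70 65 68 65 64 62 62 59 59 60 62 62 60 60 60 60 59 60 60 60 58 63 63 61 63 57 63 65 64 61 65 68 83 81 83 170 238 
250 82 83 83 81 78 81 81 79 82 64 61 60 62 63 61 61 61 62 59 60 62 60 65 62 66 62 65 60 62 65 68 70 68 70 71 83 84 84 89 87 
258 85 87 81 81 79 85 81 79 83 94 65 62 62 64 63 62 61 61 63 62 64 64 63 64 65 65 63 62 73 94 66 69 72 74 71 84 85 86 89 92 
266 83 85 83 84 82 82 80 78 79 103 63 65 65 65 64 65 65 61 60 64 64 64 66 63 63 67 66 64 73 107 69 68 73 74 71 88 89 88 87 91 
200 [0.49998125 0.19596787 0.109     ]
240 [0.49905261 0.18111934 0.109     ]
260 [0.49856939 0.17339278 0.109     ]
```

The bar (columns 290–327) is centred between the fingers, which are symmetric about columns 308–309. Closing slowly.

Call:
carry_out --motion '[0, 0, -0.2, 0, 0.3, 0, 0, -0.1, 0, 0.26, 0, 0, 0, 0, 0.23, 0, 0, 0, 0, 0.21, 0, 0, 0, 0, 0.2]'

```text
time: 12.63
tool_pos: [0.4959, 0.1441, 0.0495]
tool_rot: [180.0, -0.0, 86.5]
wrist_force: [0.4, 0.2, 0.0]
gripper_width: 0.0185
finger_force: 0.0
```

Call:
carry_out --motion '[0, 0, 0, 0, 0.19, 0, 0, 0, 0, 0.185, 0, 0, 0, 0, 0.18, 0, 0, 0, 0, 0.175, 0, 0, 0, 0, 0.17]'

```text
time: 13.05
tool_pos: [0.4959, 0.1441, 0.0495]
tool_rot: [180.0, -0.0, 86.5]
wrist_force: [-0.3, 0.6, -0.4]
gripper_width: 0.0159
finger_force: 0.0
```

Call:
carry_out --motion '[0, 0, 0, 0, 0.165, 0, 0, 0, 0, 0.16, 0, 0, 0, 0, 0.155, 0, 0, 0, 0, 0.15, 0, 0, 0, 0, 0.145]'

```text
time: 13.47
tool_pos: [0.4956, 0.1441, 0.0495]
tool_rot: [-180.0, 0.0, 86.5]
wrist_force: [-0.7, -0.3, 0.3]
gripper_width: 0.0139
finger_force: 30.0
```

Call:
carry_out --motion '[0, 0, 0, 0, 0.14, 0, 0, 0, 0, 0.13, 0, 0, 0, 0, 0.11, 0, 0, 0, 0, 0.08, 0, 0, 0, 0, 0]'

```text
time: 13.88
tool_pos: [0.4957, 0.1441, 0.0494]
tool_rot: [-180.0, 0.0, 86.5]
wrist_force: [-0.7, -0.2, 0.3]
gripper_width: 0.0139
finger_force: 30.0
```

Call:
carry_out --motion '[0, 0, 0, 0, 0, 0, 0, 0, 0, 0, 0, 0, 0, 0, 0]'

```text
time: 14.13
tool_pos: [0.4957, 0.1441, 0.0495]
tool_rot: [-180.0, 0.0, 86.5]
wrist_force: [-1.9, 1.0, 1.1]
gripper_width: 0.0138
finger_force: 30.0
```

Call:
carry_out --motion '[0, 0, 0.1, 0, 0, 0, 0, 0.2, 0, 0, 0, 0, 0.3, 0, 0, 0, 0, 0.4, 0, 0, 0, 0, 0.4, 0, 0]'

```text
time: 14.55
tool_pos: [0.496, 0.1441, 0.0637]
tool_rot: [180.0, 0.0, 86.5]
wrist_force: [-0.3, 0.2, -3.8]
gripper_width: 0.014
finger_force: 30.0
```

Call:
carry_out --motion '[0, 0, 0.4, 0, 0, 0, 0, 0.4, 0, 0, 0, 0, 0.4, 0, 0, 0, 0, 0.4, 0, 0, 0, 0, 0.4, 0, 0]'

```text
time: 14.97
tool_pos: [0.4959, 0.1442, 0.084]
tool_rot: [180.0, -0.0, 86.5]
wrist_force: [0.6, 0.7, -3.2]
gripper_width: 0.0138
finger_force: 30.0
```

Call:
carry_out --motion '[0, 0, 0.4, 0, 0, 0, 0, 0.4, 0, 0, 0, 0, 0.4, 0, 0, 0, 0, 0.4, 0, 0, 0, 0, 0.4, 0, 0]'

```text
time: 15.38
tool_pos: [0.4958, 0.1441, 0.1039]
tool_rot: [180.0, 0.0, 86.5]
wrist_force: [0.4, -0.0, -2.5]
gripper_width: 0.0141
finger_force: 30.0
```

Call:
carry_out --motion '[0, 0, 0.4, 0, 0, 0, 0, 0.4, 0, 0, 0, 0, 0.4, 0, 0, 0, 0, 0.4, 0, 0, 0, 0, 0.4, 0, 0]'

```text
time: 15.8
tool_pos: [0.4958, 0.1441, 0.1239]
tool_rot: [180.0, 0.0, 86.5]
wrist_force: [0.0, -0.3, -3.3]
gripper_width: 0.0136
finger_force: 30.0
```

Call:
carry_out --motion '[0, 0, 0.3, 0, 0, 0, 0, 0.2, 0, 0, 0, 0, 0.1, 0, 0, 0, 0, 0, 0, 0, 0, 0, 0, 0, 0]'

```text
time: 16.22
tool_pos: [0.4958, 0.1441, 0.1294]
tool_rot: [-180.0, 0.0, 86.5]
wrist_force: [0.1, 0.5, -3.6]
gripper_width: 0.0139
finger_force: 30.0
```

Run:
```python
from h import *
s=r.state();print(s["tool_pos"],s["tool_rot"],s["wrist_force"],s["ft_torque"],s["gripper_width"],s["joint_positions"])
for c in("wrist","scene","top"):
    im=r.capture(c);save("u_%s.png"%c,im)
    for n in("ball_center","dish"): print(c,n,[(np.round(d["location"],3).tolist(),round(d["confidence"],2)) for d in r.look_for(c,n)][:2])
```

```text
[0.4957512  0.14407709 0.12936165] [-1.79990334e+02  3.23512373e-03  8.64596765e+01] [ 0.12815248  0.4510615  -3.59883563] [-0.03355664 -0.06721063 -0.00787234] 0.01388822771669181 [ 1.49287302e+01  1.52856407e+01  1.01694179e+02 -7.20421417e-06
  6.30303731e+01  1.84690573e+01]
wrist ball_center [([0.497, 0.143, 0.115], 0.44)]
wrist dish [([0.498, 0.162, 0.107], 0.74)]
scene ball_center [([0.497, 0.151, 0.117], 0.55)]
scene dish [([0.494, 0.148, 0.104], 0.59)]
top ball_center []
top dish [([0.49, 0.088, 0.103], 0.92)]
```

Lifted 80 mm with the ball still central. Now the quarter turn, from the −x side clockwise to +y, in gentle ramped rows.

Call:
carry_out --motion '[0, 0, 0, -0.5, 0, 0, 0, 0, -1, 0, 0, 0, 0, -1.5, 0, 0, 0, 0, -2, 0, 0, 0, 0, -2.5, 0]'

```text
time: 17.08
tool_pos: [0.4959, 0.1441, 0.1295]
tool_rot: [180.0, -0.0, 78.8]
wrist_force: [0.4, 0.2, -3.7]
gripper_width: 0.0139
finger_force: 30.0
```

Call:
carry_out --motion '[0, 0, 0, -3, 0, 0, 0, 0, -3, 0, 0, 0, 0, -3, 0, 0, 0, 0, -3, 0, 0, 0, 0, -3, 0]'

```text
time: 17.5
tool_pos: [0.4959, 0.1441, 0.1295]
tool_rot: [180.0, 0.0, 63.8]
wrist_force: [-0.2, 0.3, -3.0]
gripper_width: 0.0136
finger_force: 30.0
```

Call:
carry_out --motion '[0, 0, 0, -3, 0, 0, 0, 0, -3, 0, 0, 0, 0, -3, 0, 0, 0, 0, -3, 0, 0, 0, 0, -3, 0]'

```text
time: 17.92
tool_pos: [0.4959, 0.1441, 0.1295]
tool_rot: [180.0, 0.0, 48.8]
wrist_force: [0.7, 0.6, -3.7]
gripper_width: 0.0139
finger_force: 30.0
```

Call:
carry_out --motion '[0, 0, 0, -3, 0, 0, 0, 0, -3, 0, 0, 0, 0, -3, 0, 0, 0, 0, -3, 0, 0, 0, 0, -3, 0]'

```text
time: 18.33
tool_pos: [0.4958, 0.1441, 0.1295]
tool_rot: [180.0, 0.0, 33.8]
wrist_force: [1.2, 0.4, -3.3]
gripper_width: 0.0137
finger_force: 30.0
```

Call:
carry_out --motion '[0, 0, 0, -3, 0, 0, 0, 0, -3, 0, 0, 0, 0, -3, 0, 0, 0, 0, -3, 0, 0, 0, 0, -3, 0]'

```text
time: 18.75
tool_pos: [0.4959, 0.1441, 0.1295]
tool_rot: [180.0, 0.0, 18.8]
wrist_force: [-0.5, -0.0, -3.3]
gripper_width: 0.0137
finger_force: 30.0
```

Call:
carry_out --motion '[0, 0, 0, -3, 0, 0, 0, 0, -3, 0, 0, 0, 0, -3, 0, 0, 0, 0, -3, 0, 0, 0, 0, -2.5, 0]'

```text
time: 19.17
tool_pos: [0.4958, 0.1441, 0.1295]
tool_rot: [180.0, 0.0, 4.3]
wrist_force: [-1.0, 0.9, -2.4]
gripper_width: 0.0138
finger_force: 30.0
```

Call:
carry_out --motion '[0, 0, 0, -2, 0, 0, 0, 0, -1.5, 0, 0, 0, 0, -1, 0, 0, 0, 0, -0.5, 0, 0, 0, 0, 0, 0]'

```text
time: 19.58
tool_pos: [0.4959, 0.1441, 0.1295]
tool_rot: [180.0, 0.0, -0.6]
wrist_force: [-0.1, -0.5, -3.8]
gripper_width: 0.0133
finger_force: 30.0
```

Run:
```python
from h import *
s=r.state();print(s["tool_pos"],s["tool_rot"],s["wrist_force"],s["ft_torque"],s["gripper_width"],s["joint_positions"][5])
ims=[]
def blob(cam,im,name,lo,hi,z,box):
    m=cv2.inRange(cv2.cvtColor(im,cv2.COLOR_RGB2HSV),lo,hi);k=np.zeros_like(m);x0,y0,x1,y1=box;k[y0:y1,x0:x1]=m[y0:y1,x0:x1]
    n,_,st,c=cv2.connectedComponentsWithStats(k)
    for i in range(1,n):
        if st[i,4]>6: print(cam,name,st[i].tolist(),np.round(c[i],1),np.round(ray(cam,c[i],z),4))
for c,box in(("wrist",(0,0,640,480)),("scene",(200,230,400,400)),("top",(190,200,350,330))):
    im=r.capture(c);save("v_%s.png"%c,im)
    for lo,hi in(((172,150,60),(180,255,255)),((0,150,60),(4,255,255))): blob(c,im,"red",lo,hi,.108,box)
    blob(c,im,"blue",(100,120,60),(125,255,255),.006,box)
    for n in("ball_center",): print(c,n,[(np.round(d["location"],3).tolist(),round(d["confidence"],2)) for d in r.look_for(c,n)][:2])
T=cv2.imread("pics/v_scene.png")[230:380,210:360];W=cv2.imread("pics/v_wrist.png");U=cv2.imread("pics/v_top.png")[210:310,200:320]
big=np.zeros((600,800,3),np.uint8);big[:400,:400]=cv2.resize(T,(400,400));big[:333,400:]=cv2.resize(U,(400,333));big[360:,480:]=cv2.resize(W,(320,240))
cv2.imwrite("pics/fin.png",big)
```

```text
[0.49586012 0.14412455 0.12948024] [ 1.79994346e+02  8.75990461e-04 -5.57673946e-01] [-0.14168135 -0.53355301 -3.83202396] [ 0.03399098  0.01841937 -0.019117  ] 0.01334617182879724 105.4947659984614
wrist red [148, 258, 34, 14, 424] [164.4 264.1] [0.4981 0.2271 0.108 ]
wrist blue [34, 0, 138, 36, 2549] [82.1 13. ] [0.6501 0.3026 0.006 ]
wrist blue [160, 6, 4, 4, 8] [161.9   7.2] [0.6531 0.2464 0.006 ]
wrist blue [173, 202, 24, 39, 484] [182.2 218.4] [0.5024 0.2462 0.006 ]
wrist blue [15, 382, 77, 58, 2788] [ 51.1 408.4] [0.3271 0.3818 0.006 ]
wrist ball_center [([0.499, 0.129, 0.114], 0.61)]
scene red [245, 300, 12, 8, 38] [250.3 303.2] [0.4979 0.2245 0.108 ]
scene blue [200, 278, 7, 19, 97] [202.6 286.4] [0.6833 0.2009 0.006 ]
scene blue [240, 343, 20, 17, 267] [249.4 351.4] [0.4951 0.2381 0.006 ]
scene ball_center [([0.494, 0.152, 0.105], 0.62), ([0.496, 0.146, 0.118], 0.43)]
top blue [195, 200, 32, 7, 127] [206.4 202. ] [0.6512 0.2942 0.006 ]
top ball_center []
```

View pics/fin.png

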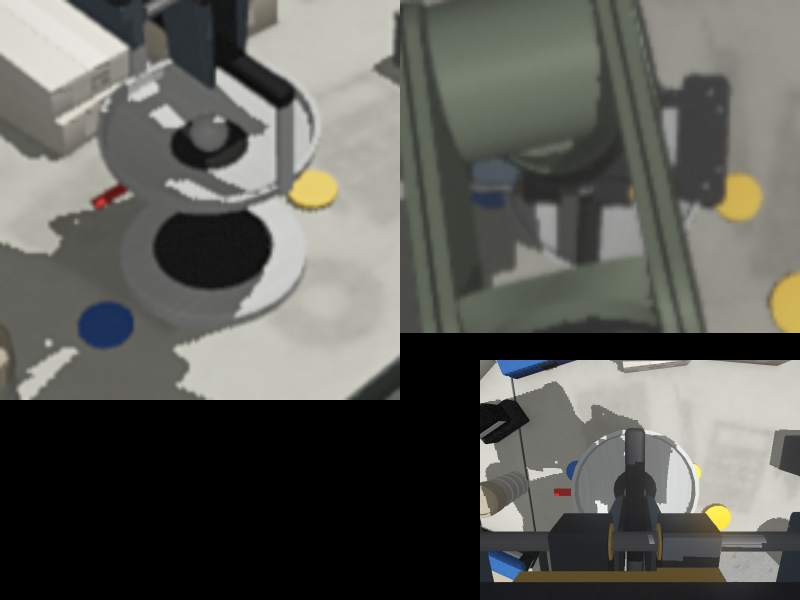

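The ball is on the dark spot and the dish is level. The red pointer is at (0.498, ~0.234) and the blue mark at (0.495, 0.238). A slow nudge of a couple of millimetres will centre it better, then I'll let it settle.

Call:
carry_out --motion '[-0.02, 0.05, 0, 0, 0, -0.02, 0.05, 0, 0, 0, -0.02, 0.05, 0, 0, 0, -0.02, 0.05, 0, 0, 0, -0.02, 0.05, 0, 0, 0]'

```text
time: 20.3
tool_pos: [0.4949, 0.1467, 0.1295]
tool_rot: [180.0, -0.0, -0.5]
wrist_force: [1.0, -0.0, -3.3]
gripper_width: 0.0137
finger_force: 30.0
```

Call:
carry_out --motion '[0, 0, 0, 0, 0, 0, 0, 0, 0, 0, 0, 0, 0, 0, 0, 0, 0, 0, 0, 0, 0, 0, 0, 0, 0]'

```text
time: 20.72
tool_pos: [0.4949, 0.1466, 0.1295]
tool_rot: [180.0, 0.0, -0.5]
wrist_force: [0.0, -0.2, -3.6]
gripper_width: 0.0138
finger_force: 30.0
```

Call:
carry_out --motion '[0, 0, 0, 0, 0, 0, 0, 0, 0, 0, 0, 0, 0, 0, 0, 0, 0, 0, 0, 0, 0, 0, 0, 0, 0]'

```text
time: 21.13
tool_pos: [0.4949, 0.1466, 0.1295]
tool_rot: [180.0, 0.0, -0.5]
wrist_force: [-0.0, -0.0, -3.3]
gripper_width: 0.0135
finger_force: 30.0
```

Run:
```python
from h import *
s=r.state();print(s["tool_pos"],s["tool_rot"],s["gripper_width"],s["finger_force"])
im=r.capture("scene")
for n in("ball_center","orange_cap"): print(n,[(np.round(d["location"],3).tolist(),round(d["confidence"],2)) for d in r.look_for("scene",n)][:2])
m=cv2.inRange(cv2.cvtColor(im,cv2.COLOR_RGB2HSV),(4,140,60),(16,255,255))[170:260,345:445];print("orange bbox",cv2.boundingRect(m),(m>0).sum())
print(r.hand_in())
```

```text
[0.49485728 0.14659678 0.12945759] [ 1.79993126e+02  1.43330645e-03 -5.38611540e-01] 0.013537521032854063 29.998248517513275
ball_center [([0.493, 0.15, 0.119], 0.53)]
orange_cap []
orange bbox (59, 27, 16, 10) 124
the job is handed in; nothing more can be done
None
```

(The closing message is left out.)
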